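# Cull the broken prop peg, then hold the drawing board at its set angle

### The job

One of the four T-shaped wooden prop pegs on the cutting mat is broken off short: put it in the white tray and leave the three sound ones lying where they are. Then lift the hinged drawing board by its bar handle until the board's pointer lines up with the point of the clamp on the steel arc, and finish holding it steady there by the handle (do not let go or lower it), so that a classmate can peg it. Do not shift the clamp or the other things on the desk.

Things in the scene. Friction and masses are not known exactly. Their poses are not given: they have to be found in the camera images.
- peg_short: the broken prop peg, pale wood, T-shaped like the others but only 60 mm long along its x axis; shaft 18 mm wide and 18 mm thick, cross-head at its -x end 34 mm wide (y), 14 mm long; the last 8 mm at the +x end are partly splintered away; 22 g. Lies flat; origin under the middle of its length, on the underside.
- peg_a: sound prop peg of pale wood, T-shaped, lying flat: 96 mm long overall along its x axis; shaft 18 mm wide and 18 mm thick, cross-head at its -x end 34 mm wide (y), 14 mm long, 18 mm thick; 35 g. Origin under the middle of its length, on the underside. Stays where it is on the mat.
- peg_b: sound prop peg of pale wood, T-shaped, lying flat: 96 mm long overall along its x axis; shaft 18 mm wide and 18 mm thick, cross-head at its -x end 34 mm wide (y), 14 mm long, 18 mm thick; 35 g. Origin under the middle of its length, on the underside. Stays where it is on the mat.
- peg_c: sound prop peg of pale wood, T-shaped, lying flat: 96 mm long overall along its x axis; shaft 18 mm wide and 18 mm thick, cross-head at its -x end 34 mm wide (y), 14 mm long, 18 mm thick; 35 g. Origin under the middle of its length, on the underside. Stays where it is on the mat.
- mat: flat green cutting mat, fixed, 270 x 220 x 3 mm, on which the four pegs lie at least 80 mm apart (centres), their x axes within 0.35 rad of the mat's x; origin under its centre.
- tray: white plastic open tray, fixed, 160 (x) x 130 (y) mm outside, walls 28 mm high and 4 mm thick, floor 4 mm thick; origin under its centre, on the desk.
- stand: fixed wooden stand of the drawing board, its base plate 380 (x) x 230 (y) x 18 mm, origin on the desk. The hinge line runs along its x axis through its point (0, 120, 50) mm; the board reaches from there towards -y. A steel arc of 175 mm radius about the hinge stands beside the board, 175 mm from the middle of the board on the stand's +x side.
- board (a joint): angle of the drawing board about its hinge, rad: 0 lying level (the start), grows as its free edge rises, limit 1.25. Plywood 300 mm along the hinge, free edge 205 mm from the hinge line, 10 mm thick, in all 0.3 to 0.5 kg; nothing keeps it up: let go, it falls back to 0.
- clamp (a joint): angle at which the clamp is fixed on the arc, rad, measured like board: the board is lined up when board equals clamp (between 0.5 and 0.95). Stiff; must not be shifted.
- board_hinge (a point): point on the hinge line at the middle of the board's width, 50 mm above the desk; axes move with the board, x along the hinge, -y from the hinge towards the free edge, in the plane of the board.
- board_handle (a point): middle of the bar handle: dark steel round bar 12 mm thick, parallel to the hinge (x), 110 mm between the centre lines of its two arms (which are 12 mm thick also), 250 mm from the hinge line in the board's mid-plane, so 50 mm above the desk at angle 0; open gap of 39 mm between the bar and the board's free edge; nothing below the bar but the desk. Axes as board_hinge.
- board_pointer (a point): tip of the dark steel pointer on the board's side, in the plane of the arc, 158 mm from the hinge line; axes as board_hinge.
- clamp_pointer (a point): tip of the clamp's cone, which points at the hinge line; 163 mm from the hinge line, in the plane of the arc. The clamp is a dark steel block 24 x 30 x 18 mm riding on the arc. Its -y axis points radially away from the hinge.
- eraser: bystander: white eraser 55 x 24 x 14 mm, origin under its centre; leave alone.
- glue: bystander: standing white glue jar with orange cap, 30 mm thick, 85 mm high, origin under its centre; leave alone.
- tape: bystander: roll of yellow tape lying flat, 68 mm across, 20 mm high, origin under its centre; leave alone.
Mind the look-alikes: they are no part of the job. Leave any purple or red look-alike of the peg_short alone.

How it is judged:
On the way:
1. the short peg lies released in the tray while the board is still down (x of peg_short in the frame of tray between -0.075 and 0.075 m and y of peg_short in the frame of tray between -0.06 and 0.06 m and z of peg_short in the frame of tray below 0.024 m and linear speed of peg_short below 0.03 m/s and contact force between the fingers and peg_short below 0.05 N and value of joint board below 0.1 rad), for 0.2 s.
At the end, for the whole second after the job is handed in: Short peg released, at rest in the tray, below its rim; board held by its handle (fingers over 0.5 N, grasp within 75 mm of the bar's middle), steady (under 0.05 rad/s), within 0.07 rad (4 degrees) of the clamp's angle; pegs and bystanders moved under 30 mm, clamp 8 mm (x of peg_short in the frame of tray between -0.075 and 0.075 m and y of peg_short in the frame of tray between -0.06 and 0.06 m and z of peg_short in the frame of tray below 0.024 m and linear speed of peg_short below 0.03 m/s and contact force between the fingers and peg_short below 0.05 N and angle between the y axis of board_pointer and the y axis of clamp_pointer, either way round below 0.07 rad and velocity of joint board between -0.05 and 0.05 rad/s and contact force between the fingers and board above 0.5 N and distance between the grasp point and board_handle below 0.075 m and distance of each of peg_a, peg_b, peg_c, eraser, glue, tape from where it was at the start of the episode below 0.03 m and distance of clamp_pointer from where it was at the start of the episode below 0.008 m); the arm keeps its last pose, push and grip.
It fails at once if a sound peg shifted by more than 30 mm (distance of any of peg_a, peg_b, peg_c from where it was at the start of the episode above 0.03 m).
It fails at once if a bystander shifted by more than 30 mm (distance of any of eraser, glue, tape from where it was at the start of the episode above 0.03 m).
It fails at once if the clamp shifted by more than 8 mm (distance of clamp_pointer from where it was at the start of the episode above 0.008 m).
It also fails if it takes over 48 s, if anything falls off the work surface, if the arm or the gripper's body presses on something with over 40 N, if the wrist force passes 120 N, or if a joint passes its speed limit or range.

### The arm

A 6-joint arm with a two-finger parallel gripper is mounted at the origin on the work surface. World frame = base frame: x ahead of the robot, y to its left, z up, the work surface at z = 0. Lengths are in m, angles in rad, forces in N, time in s.
With the tool pointing down it reaches from about 0.35 to 0.725 m from the base axis. Payload 6 kg.
Tool frame: the origin (TCP) lies at the very end of the fingers, on their centre line; the grasp point (between the pads) lies 19 mm behind it (manip.grip_point_offset is the distance from the TCP to the grasp point, in m); z points along the fingers, y is the line along which they close (so a half turn about z gives the same grasp; the last joint's range is limited). The gripper opens to 85 mm and grips with 20 to 120 N. Pads are 22 mm wide; open, the fingers measure 114 mm over their backs; the gripper's body (76 mm by 85 mm) begins 54 mm behind the grasp point. The pads swing forward as they close: fully open they stand 13 mm farther back than shut.
Start: joints at [1.67, 0.04, 0.085, 0, -1.615, -0.334], TCP at [0.14, 0.584, 0.231] pointing down, gripper open.
Joint ranges: [-2.56, 2.56], [-1.29, 2.01], [-1.08, 1.49], [-3.29, 1.98], [-2.81, -0.18], [-2.99, 2.99]. Speed limits (rad/s): [2.57, 2.57, 3.01, 3.14, 3.14, 3.14].

### API

Orientations are given as a 3x3 rotation matrix whose columns are the frame's x, y, z axes.
In Python, from workcell import state, optics, job, manip gives the robot as it stands.
- The arm moves only by the tool play_rows, never from a script. Its argument "targets" is a list of rows, each a list of 3 entries, a list of its own where there are three numbers: the gripper command: -1 is fully open, 1 is shut, values between are in proportion, then the shift along the tool's x, y, z normalised to -1 to 1, where 1 is 300 mm, then the turn about the tool's z normalised to -1 to 1, where 1 is 120 degrees. In form: [[jaw, [x, y, z], spin], ...]. A call has 1 to 20 rows; each row is the pose to reach, as a shift and turn from the pose commanded when the call began, along the tool's axes at that moment; what a row does not reach only later rows make up. A row lasts 1/12 s, in which the tool goes at most 41.7 mm and 7.16 degrees, less where a joint would pass 70% of its speed; a pose out of reach is approached as far as the arm can. A call with a number of a shift or a turn outside -1 to 1 is refused whole. A call with a gripper value outside its range is refused whole. The fingers move at their own pace and stop on an object; "squeeze" is the grip in N (left out, the last holds). Time passes only in rows, so rows that repeat a pose let the fingers close. It gives the time, the measured TCP pose, the force, the opening and the grip force at its end, in the units of the state.
- state(): the state, without advancing time (a new reading comes with each control period).
- optics.camera(name): name is "scene" or "top" or "wrist"; returns a dict with "image" (480x640x3 uint8, red, green, blue), "depth" (480x640 float32, m along the optical axis (not along the pixel's ray), 0 where there is no reading), "fx", "fy", "cx", "cy" (pixels), "R" (3x3) and "t" (3): a world point X has camera coordinates R X + t. Camera axes: x right, y down, z forward; pixel columns grow to the right and rows downward; lengths in m; the calibration is good to about 2 mm. A picture is of the moment at which its call begins.
- job.hand_in(): hands the job in; it is judged then, once.
The state is a dict: "t": time; "qpos": joint angles; "dq": joint speeds; "tau": joint torques, N m; "position": TCP position; "orientation": TCP orientation; "force": force on the tool from outside, world axes, zero at the start; "ft_torque": the same for the moment, N m; "grip_width": finger opening in m; "gripper_force": force on a finger pad.
Only numpy, scipy, OpenCV 4.12 (cv2) and the standard library are available. Lean on these libraries where they do the work, as an engineer would, in place of code of your own. Each camera call takes 0.05 s, during which the arm holds its last target. There are 200 camera calls.

## Working session

There is one attempt and no reset: what is moved stays moved. The work goes in short steps, Python scripts to look and compute and a tool call to move; the robot and the scene stay as the last step left them, time stands still between calls to the robot, and variables do not carry over. Pictures are saved under pics/ and viewed, at most 10 in all, crops included, and the job is handed in when it is done.

Besides the shell and the picture viewer there is one more tool, called as a command line: name --argument value ..., lists and objects as JSON in quotes. play_rows: Moves the arm, as the interface text tells. Its arguments: {"type":"object","properties":{"targets":{"type":"array"},"squeeze":{"type":"number"}},"required":["targets"]}

```bash
mkdir -p pics; ls; cat > h.py <<'E'
import numpy as np, cv2
from workcell import state, optics, job, manip
def cam(n, save=None):
    c=optics.camera(n)
    if save: cv2.imwrite('pics/'+save, c['image'][:,:,::-1])
    return c
def cloud(c):
    v,u=np.mgrid[0:480,0:640]; z=c['depth']
    P=np.stack([(u-c['cx'])/c['fx']*z,(v-c['cy'])/c['fy']*z,z],-1)
    return (P-c['t'])@c['R']
def proj(c,X):
    p=np.asarray(X)@c['R'].T+c['t']; return p[...,:2]/p[...,2:]*[c['fx'],c['fy']]+[c['cx'],c['cy']]
E
python3 - <<'E'
from h import *
for n in('scene','top'):
    c=cam(n,n+'.png'); np.savez(n,**c); print(n,c['fx'],c['R'].round(3).tolist(),c['t'])
print(state())
E
```

```text
pics
scene 502.7334692201484 [[0.035, 0.999, 0.015], [0.583, -0.008, -0.813], [-0.812, 0.037, -0.583]] [-0.06567585 -0.25638945  1.53238867]
top 440.504366292639 [[-0.006, -0.999, 0.032], [-0.996, 0.004, -0.086], [0.086, -0.033, -0.996]] [0.02242043 0.53674393 0.9253591 ]
{'t': 0.1, 'qpos': array([ 1.66966927e+00,  4.07870743e-02,  8.39317864e-02, -4.20822641e-04,
       -1.61550100e+00, -3.33718824e-01]), 'dq': array([ 0.00079687,  0.00046116,  0.00265867,  0.00212012, -0.00117364,
        0.00075775]), 'tau': array([-4.96858833e-03, -3.69347441e+01,  3.48282051e+01,  6.95171714e+00,
       -4.63896562e-03, -1.13793442e-05]), 'position': array([0.13945953, 0.58327066, 0.23036786]), 'orientation': array([[ 9.72554530e-01, -2.32674916e-01, -2.64362080e-04],
       [-2.32675038e-01, -9.72553231e-01, -1.59384226e-03],
       [ 1.13740920e-04,  1.61160897e-03, -9.99998695e-01]]), 'force': array([0.27624535, 0.52601773, 0.15838721]), 'ft_torque': array([ 0.00018385, -0.03267294,  0.03772089]), 'gripper_force': 0.0, 'grip_width': 0.08531289057114083}
```

View pics/top.png

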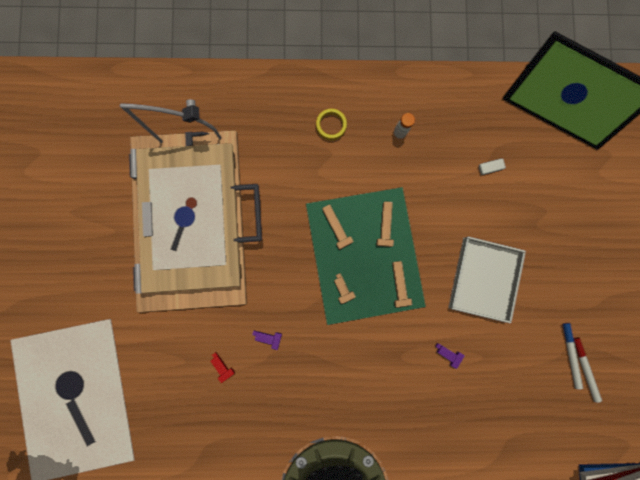

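View pics/scene.png

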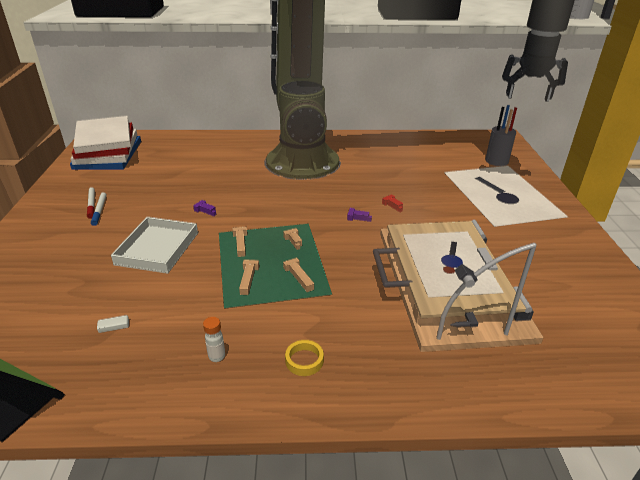

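Top view: the short peg is at (344,288) and the tray at (487,280). The board's handle bar is at about (258,213), on the robot-right side of the board, and the clamp is at (190,112) on the arc. The red and purple pegs are look-alikes.

```bash
python3 - <<'E'
from h import *
T=dict(np.load('top.npz'));S=dict(np.load('scene.npz'))
P=cloud(T);hsv=cv2.cvtColor(T['image'],cv2.COLOR_RGB2HSV)
# pegs: inside mat
m=np.zeros((480,640),np.uint8);m[185:325,305:428]=1
mat=(P[...,2]>0.012)&(P[...,2]<0.04)&(m>0)
n,l,st,ce=cv2.connectedComponentsWithStats(mat.astype(np.uint8))
for i in range(1,n):
    if st[i,4]<60: continue
    q=P[l==i]; r=cv2.minAreaRect((q[:,:2]*1000).astype(np.float32)); print('peg',ce[i].round(),q.mean(0).round(4),r)
    if st[i,4]<400 and r[1][0]*r[1][1]<3200:
        v=np.linalg.eigh(np.cov(q[:,:2].T))[1][:,1]; print(' axis',v)
tr=(P[...,2]>0.018)&(P[...,2]<0.04); tr[:, :440]=0; tr[:, 535:]=0; tr[:230]=0; tr[335:]=0
print('tray',cv2.minAreaRect((P[tr][:,:2]*1000).astype(np.float32)))
def show(name,msk): 
    q=P[msk]; print(name,len(q),q.mean(0).round(4),q.min(0).round(3),q.max(0).round(3))
# handle bar
h=(P[...,2]>0.03)&(P[...,2]<0.08); h[:180]=0;h[246:]=0;h[:,:246]=0;h[:,270:]=0
q=P[h]; print('handle',cv2.minAreaRect((q[:,:2]*1000).astype(np.float32)),np.median(q[:,2]))
# board top plane
b=(P[...,2]>0.04)&(P[...,2]<0.09); b[:125]=0;b[315:]=0;b[:,:125]=0;b[:,242:]=0
print('board', cv2.minAreaRect((P[b][:,:2]*1000).astype(np.float32)),np.median(P[b][:,2]))
st_=(P[...,2]>0.01)&(P[...,2]<0.09); st_[:115]=0;st_[315:]=0;st_[:,:125]=0;st_[:,244:]=0
print('stand', cv2.minAreaRect((P[st_][:,:2]*1000).astype(np.float32)))
for nm,c,(u0,u1,v0,v1) in(('top',T,(100,225,95,150)),('scene',S,(430,540,235,330))):
    Q=cloud(c);sub=np.zeros((480,640),bool);sub[v0:v1,u0:u1]=1
    g=sub&(Q[...,2]>0.10)&(c['image'].max(-1)<60); q=Q[g]; print(nm,'clamp',len(q),q.mean(0).round(4),q.min(0).round(4),q.max(0).round(4))
    cv2.imwrite(f'pics/z{nm}.png',cv2.resize(c['image'][v0:v1,u0:u1,::-1],None,fx=5,fy=5,interpolation=cv2.INTER_NEAREST))
    g=sub&(Q[...,2]>0.10);q=Q[g];print(' arc',q.mean(0),q.min(0),q.max(0))
E
```

```text
peg [386. 225.] [ 0.5633 -0.1146  0.0206] ((567.8555297851562, -112.39122009277344), (33.05063247680664, 94.99513244628906), 88.80342864990234)
peg [336. 227.] [ 0.5595 -0.0073  0.0208] ((563.9406127929688, -5.685768127441406), (95.4911117553711, 33.49480438232422), 26.461381912231445)
peg [400. 285.] [ 0.4332 -0.1434  0.0208] ((436.9820251464844, -140.43373107910156), (95.75691986083984, 33.321678161621094), 11.420215606689453)
peg [343. 290.] [ 0.4249 -0.0202  0.0206] ((429.4576110839844, -17.462636947631836), (60.224647521972656, 33.480472564697266), 26.36212158203125)
 axis [-0.91883301 -0.39464655]
tray ((445.6209411621094, -333.17120361328125), (131.69728088378906, 159.92330932617188), 75.80109405517578)
handle ((587.6785888671875, 167.43893432617188), (120.36923217773438, 30.644428253173828), 1.1070772409439087) 0.054983425764254426
board ((594.1248779296875, 307.55792236328125), (329.9339294433594, 235.52122497558594), 3.7498345375061035) 0.0556646244012488
stand ((579.1577758789062, 307.91046142578125), (380.6108703613281, 245.86990356445312), 3.6099817752838135)
top clamp 267 [0.7476 0.2871 0.1812] [0.4553 0.0507 0.1033] [0.7664 0.3729 0.9669]
 arc [0.74348256 0.3005763  0.20339471] [0.45533102 0.05073073 0.10010631] [0.78079805 0.37767003 0.96694687]
scene clamp 134 [0.7688 0.2657 0.1796] [0.7469 0.0066 0.1617] [1.3958 0.2885 0.6856]
 arc [0.78257726 0.30509202 0.19063532] [0.74567311 0.00660149 0.1001922 ] [1.39576112 0.38148643 0.6856174 ]
```

View pics/zscene.png

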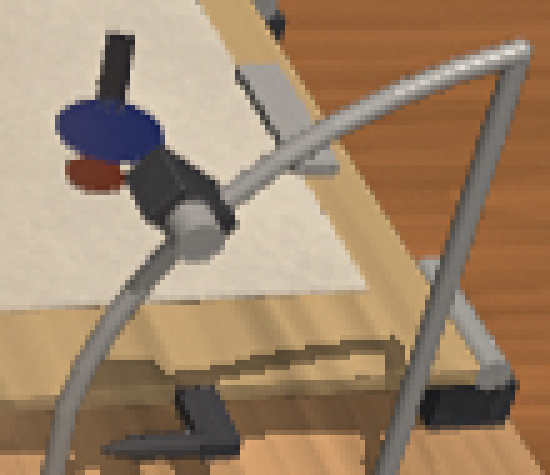

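```bash
python3 - <<'E'
from h import *
from scipy.optimize import least_squares
T=dict(np.load('top.npz'));S=dict(np.load('scene.npz'))
a=np.radians(3.65);ex=np.array([np.cos(a),np.sin(a)]);ey=np.array([-ex[1],ex[0]])
P=cloud(T)
h=(P[...,2]>0.045)&(P[...,2]<0.065); h[:180]=0;h[246:]=0;h[:,:254]=0;h[:,266:]=0
q=P[h];s=np.c_[q[:,:2]@ex,q[:,:2]@ey,q[:,2]]
A=np.polyfit(q[:,0],q[:,1],1);print('bar tilt',np.degrees(np.arctan(A[0])),'n',len(q),s.min(0),s.max(0),np.median(s,0))
for y in np.arange(0.11,0.17,.004):
    k=(s[:,1]>y)&(s[:,1]<y+.004)
    if k.any(): print(round(y,3),k.sum(),s[k,2].max().round(4),s[k,0].min().round(3),s[k,0].max().round(3))
for nm,c,(u0,u1,v0,v1) in(('top',T,(100,225,95,150)),('scene',S,(430,540,235,330))):
    Q=cloud(c);sub=np.zeros((480,640),bool);sub[v0:v1,u0:u1]=1
    k=sub&(Q[...,2]>0.09)&(Q[...,2]<0.26)&(Q[...,0]<0.9)
    q=Q[k];im=c['image'][k].max(-1);s=np.c_[q[:,:2]@ex,q[:,:2]@ey,q[:,2]]
    d=im<65; print(nm,'dark n',d.sum(),'med',np.median(s[d],0).round(4),np.percentile(s[d],[4,96],axis=0).round(4).tolist())
    g=s[~d];print(' arc x med',np.median(g[:,0]))
    f=least_squares(lambda p:np.hypot(g[:,1]-p[0],g[:,2]-.05)-p[1],[.39,.175],loss='soft_l1',f_scale=.004).x; print(' hinge y,R',f)
E
```

```text
bar tilt 2.654193045849434 n 333 [0.53678572 0.11596494 0.04858508] [0.6563474  0.1315853  0.05918204] [0.59269616 0.12163392 0.05499831]
0.114 59 0.0574 0.54 0.654
0.118 115 0.0591 0.538 0.656
0.122 106 0.0592 0.537 0.656
0.126 47 0.0581 0.537 0.633
0.13 6 0.0573 0.537 0.547
top dark n 317 med [0.7695 0.2237 0.1716] [[0.7603, 0.2079, 0.1122], [0.7802, 0.3241, 0.2012]]
 arc x med 0.7716555848018553
 hinge y,R [0.36652075 0.17421657]
scene dark n 155 med [0.7761 0.2168 0.1726] [[0.7638, 0.2103, 0.1646], [0.7847, 0.2372, 0.1786]]
 arc x med 0.7750841775797392
 hinge y,R [0.31819067 0.14363039]
```

play_rows --targets '[[-0.2,[0.97,0.64,0],-0.33],[-0.2,[0.97,0.64,0],-0.33],[-0.2,[0.97,0.64,0],-0.33],[-0.2,[0.97,0.64,0],-0.33],[-0.2,[0.97,0.64,0],-0.33],[-0.2,[0.97,0.64,0],-0.33],[-0.2,[0.97,0.64,0],-0.33],[-0.2,[0.97,0.64,0],-0.33],[-0.2,[0.97,0.64,0],-0.33],[-0.2,[0.97,0.64,0],-0.33],[-0.2,[0.97,0.64,0],-0.33]]' --squeeze 30

```text
t: 1.02
position: [0.3784, 0.3282, 0.231]
orientation: [[0.899, 0.439, -0.0], [0.439, -0.899, -0.0], [-0.001, 0.0, -1.0]]
force: [-0.6, 0.0, 0.5]
grip_width: 0.0512
gripper_force: 0.0
```

```bash
cat >> h.py <<'E'
def go(X,yaw=None):
    s=state();R=s['orientation'];d=R.T@(np.array(X)-s['position'])/.3
    y0=np.degrees(np.arctan2(R[1,0],R[0,0]));r=''
    if yaw is not None: r=-((yaw-y0+180)%360-180)/120
    print('t %.2f'%s['t'],'pos',s['position'].round(4),'yaw %.1f'%y0,'-> shift',d.round(3),'spin',r,'w %.4f'%s['grip_width'],'F',s['force'].round(1))
E
python3 -c "
from h import *
go([.4295,-.0175,.12],26)"
```

```text
t 1.02 pos [0.3784 0.3282 0.231 ] yaw 26.0 -> shift [-0.352  1.11   0.37 ] spin 7.78423724170807e-05 w 0.0512 F [-0.6  0.   0.5]
```

play_rows --targets '[[-0.2,[-0.32,1.0,0.2],0],[-0.2,[-0.32,1.0,0.2],0],[-0.2,[-0.32,1.0,0.2],0],[-0.2,[-0.32,1.0,0.2],0],[-0.2,[-0.32,1.0,0.2],0],[-0.2,[-0.32,1.0,0.2],0],[-0.2,[-0.32,1.0,0.2],0],[-0.2,[-0.32,1.0,0.2],0],[-0.2,[-0.32,1.0,0.2],0],[-0.2,[-0.32,1.0,0.2],0],[-0.2,[-0.32,1.0,0.2],0]]'

```text
t: 1.93
position: [0.4239, 0.0183, 0.1713]
orientation: [[0.897, 0.441, -0.0], [0.441, -0.897, 0.0], [-0.0, -0.0, -1.0]]
force: [-0.4, 0.7, 0.5]
grip_width: 0.0511
gripper_force: 0.0
```

```bash
python3 -c "
from h import *
c=cam('wrist','w1.png');P=cloud(c)
m=(P[...,2]>.013)&(P[...,2]<.03)&(abs(P[...,0]-.43)<.07)&(abs(P[...,1]+.018)<.06)&(c['image'][...,0]>120)
n,l,st,ce=cv2.connectedComponentsWithStats(m.astype(np.uint8))
for i in range(1,n):
  if st[i,4]>200: print(ce[i],cv2.minAreaRect((P[l==i][:,:2]*1000).astype(np.float32)),np.median(P[l==i][:,2]))
go([.4295,-.0175,.007],26)"
```

```text
[365.73300248 245.44813896] ((428.3197326660156, -18.26348114013672), (60.35468673706055, 33.0484619140625), 27.304908752441406) 0.02009356733425305
t 1.98 pos [0.424  0.0187 0.1714] yaw 26.2 -> shift [-0.037  0.116  0.548] spin 0.0020139032296462743 w 0.0511 F [0.7 0.3 0.1]
```

View pics/w1.png

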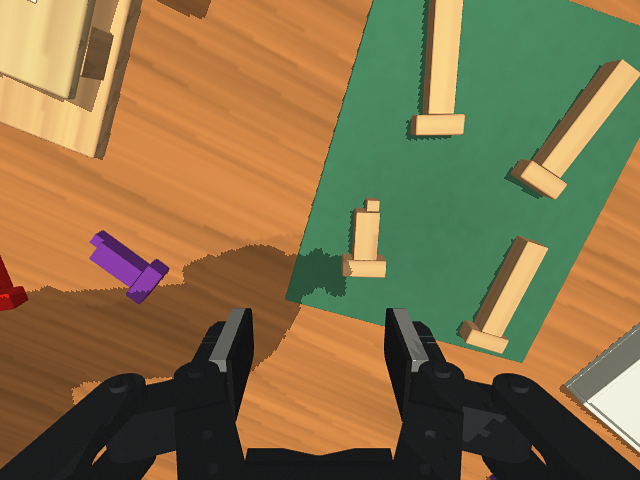

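The wrist view shows the short peg at (366,240), head toward the gripper and aligned with the tool. I'm moving over it, going down and closing.

play_rows --targets '[[-0.2,[-0.037,0.117,0.1],0],[-0.2,[-0.037,0.117,0.2],0],[-0.2,[-0.037,0.117,0.3],0],[-0.2,[-0.037,0.117,0.4],0],[-0.2,[-0.037,0.117,0.48],0],[-0.2,[-0.037,0.117,0.53],0],[-0.2,[-0.037,0.117,0.547],0],[-0.2,[-0.037,0.117,0.547],0],[1,[-0.037,0.117,0.547],0],[1,[-0.037,0.117,0.547],0],[1,[-0.037,0.117,0.547],0],[1,[-0.037,0.117,0.547],0],[1,[-0.037,0.117,0.547],0],[1,[-0.037,0.117,0.4],0],[1,[-0.037,0.117,0.2],0],[1,[-0.037,0.117,0.2],0]]'

```text
t: 3.32
position: [0.4309, -0.0192, 0.1165]
orientation: [[0.898, 0.441, 0.006], [0.441, -0.898, 0.0], [0.005, 0.002, -1.0]]
force: [0.5, 0.5, 0.1]
grip_width: 0.0174
gripper_force: 29.4
```

```bash
python3 -c "
from h import *
go([.4456,-.333,.12],10)"
```

```text
t 3.32 pos [ 0.4309 -0.0192  0.1165] yaw 26.1 -> shift [-0.417  0.961 -0.011] spin 0.13458079607594892 w 0.0174 F [0.5 0.5 0.1]
```

play_rows --targets '[[1,[-0.417,0.961,-0.011],0.135],[1,[-0.417,0.961,-0.011],0.135],[1,[-0.417,0.961,-0.011],0.135],[1,[-0.417,0.961,-0.011],0.135],[1,[-0.417,0.961,-0.011],0.135],[1,[-0.417,0.961,-0.011],0.135],[1,[-0.417,0.961,-0.011],0.135],[1,[-0.417,0.961,-0.011],0.135],[1,[-0.417,0.961,-0.011],0.135],[1,[-0.417,0.961,0.1],0.135],[1,[-0.417,0.961,0.2],0.135],[1,[-0.417,0.961,0.3],0.135],[1,[-0.417,0.961,0.35],0.135],[1,[-0.417,0.961,0.355],0.135],[1,[-0.417,0.961,0.355],0.135],[-0.2,[-0.417,0.961,0.355],0.135],[-0.2,[-0.417,0.961,0.355],0.135],[-0.2,[-0.417,0.961,0.355],0.135],[-0.2,[-0.417,0.961,0.355],0.135]]'

```text
t: 4.9
position: [0.4442, -0.3328, 0.005]
orientation: [[0.985, 0.173, 0.0], [0.173, -0.985, -0.0], [0.0, 0.0, -1.0]]
force: [-0.3, 0.1, -0.5]
grip_width: 0.0509
gripper_force: 0.0
```

play_rows --targets '[[-0.2,[0,0,-0.1],0],[-0.2,[0,0,-0.25],0],[-0.2,[0,0,-0.4],0],[-0.2,[0,0,-0.5],0],[-0.2,[0,0,-0.5],0]]'

```text
t: 5.32
position: [0.447, -0.3351, 0.1648]
orientation: [[0.985, 0.173, 0.012], [0.173, -0.985, -0.008], [0.01, 0.01, -1.0]]
force: [-0.2, -1.7, 1.9]
grip_width: 0.0513
gripper_force: 0.0
```

```bash
python3 -c "
from h import *
c=cam('wrist','w2.png')
go([.588,.05,.16],3.65)"
```

```text
t 5.37 pos [ 0.4462 -0.334   0.1604] yaw 9.9 -> shift [ 0.687 -1.179  0.   ] spin 0.05249931379720347 w 0.0509 F [-0.1 -0.1 -1.3]
```

View pics/w2.png

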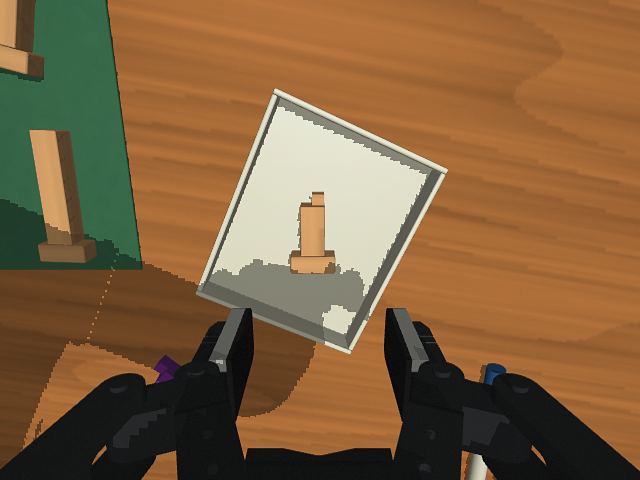

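The peg lies in the middle of the tray, at (312,235). Next I go to the handle.

play_rows --targets '[[-0.2,[0.35,-0.75,0],0.05],[-0.2,[0.35,-0.75,0],0.05],[-0.2,[0.35,-0.75,0],0.05],[-0.2,[0.35,-0.75,0],0.05],[-0.2,[0.35,-0.75,0],0.05],[-0.2,[0.35,-0.75,0],0.05],[-0.2,[0.35,-0.75,0],0.05],[-0.2,[0.35,-0.75,0],0.05]]'

```text
t: 6.03
position: [0.5087, -0.091, 0.1537]
orientation: [[0.997, 0.073, -0.002], [0.073, -0.997, 0.0], [-0.002, -0.0, -1.0]]
force: [-0.2, -0.4, 0.2]
grip_width: 0.0514
gripper_force: 0.0
```

```bash
python3 -c "
from h import *
go([.588,.15,.18],3.65)"
```

```text
t 6.03 pos [ 0.5087 -0.091   0.1537] yaw 4.2 -> shift [ 0.322 -0.782 -0.088] spin 0.004338955651699905 w 0.0514 F [-0.2 -0.4  0.2]
```

play_rows --targets '[[-0.2,[0.06,-0.8,-0.16],0.005],[-0.2,[0.06,-0.8,-0.16],0.005],[-0.2,[0.06,-0.8,-0.16],0.005],[-0.2,[0.06,-0.8,-0.16],0.005],[-0.2,[0.06,-0.8,-0.16],0.005],[-0.2,[0.06,-0.8,-0.16],0.005],[-0.2,[0.06,-0.8,-0.16],0.005],[-0.2,[0.06,-0.8,-0.16],0.005]]'

```text
t: 6.7
position: [0.5101, 0.1482, 0.2022]
orientation: [[0.998, 0.06, -0.001], [0.06, -0.998, -0.001], [-0.001, 0.001, -1.0]]
force: [-0.4, -0.5, -0.4]
grip_width: 0.0514
gripper_force: 0.0
```

```bash
python3 - <<'E'
from h import *
c=cam('wrist','w3.png');np.savez('w3',**c);P=cloud(c)
m=(P[...,2]>.045)&(P[...,2]<.065)&(P[...,0]>.5)&(P[...,0]<.68)&(P[...,1]>.1)&(P[...,1]<.2)&(c['image'].max(-1)<75)
n,l,st,ce=cv2.connectedComponentsWithStats(m.astype(np.uint8)); i=1+st[1:,4].argmax(); q=P[l==i]
a=np.radians(3.65);ex=np.array([np.cos(a),np.sin(a)]);ey=np.array([-ex[1],ex[0]])
x,y,z=q[:,:2]@ex,q[:,:2]@ey,q[:,2]
print(ce[i],len(q),x.min(),x.max(),y.min(),y.max(),z.max())
b=y<y.min()+.014
print('bar',x[b].min(),x[b].max(),np.median(y[b]),np.percentile(z[b],95),np.degrees(np.polyfit(q[b][:,0],q[b][:,1],1)[0]))
go([.588,.16,.13],3.65)
E
```

```text
[291.70631068  95.39381068] 1648 0.5435512483148299 0.6505164473053218 0.12250834687724385 0.16536753420049813 0.05671427142964751
bar 0.5435512483148299 0.6504895290440308 0.12545388161214394 0.055570515044658375 4.57651266176939
t 6.75 pos [0.5101 0.1471 0.2021] yaw 3.4 -> shift [ 0.262 -0.028  0.24 ] spin -0.0024886172441031342 w 0.0512 F [-0.9 -0.8 -0.3]
```

View pics/w3.png

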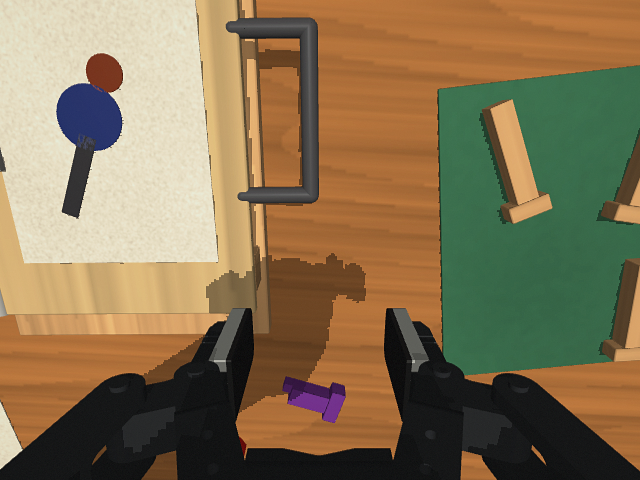

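The bar is at column 309, rows 20–200, clear and parallel to the tool. I'm moving over it, going down with a partly closed jaw, then gripping.

play_rows --targets '[[0.06,[0.13,-0.018,0],-0.004],[0.06,[0.263,-0.036,0],-0.004],[0.06,[0.263,-0.036,0.08],-0.004],[0.06,[0.263,-0.036,0.16],-0.004],[0.06,[0.263,-0.036,0.24],-0.004],[0.06,[0.263,-0.036,0.3],-0.004],[0.06,[0.263,-0.036,0.36],-0.004],[0.06,[0.263,-0.036,0.42],-0.004],[0.06,[0.263,-0.036,0.48],-0.004],[0.06,[0.263,-0.036,0.52],-0.004],[0.06,[0.263,-0.036,0.55],-0.004],[0.06,[0.263,-0.036,0.57],-0.004],[0.06,[0.263,-0.036,0.57],-0.004]]'

```text
t: 7.83
position: [0.5879, 0.162, 0.0306]
orientation: [[0.998, 0.066, -0.002], [0.066, -0.998, -0.001], [-0.002, 0.001, -1.0]]
force: [0.5, 0.0, 0.1]
grip_width: 0.0403
gripper_force: 0.0
```

play_rows --targets '[[1,[0,0,0],0],[1,[0,0,0],0],[1,[0,0,0],0],[1,[0,0,0],0],[1,[0,0,0],0],[1,[0,0,0],0]]' --squeeze 30

```text
t: 8.33
position: [0.5891, 0.1594, 0.0332]
orientation: [[0.998, 0.065, 0.001], [0.065, -0.998, -0.005], [0.0, 0.005, -1.0]]
force: [3.2, -13.5, 0.7]
grip_width: 0.0111
gripper_force: 29.5
```

```bash
python3 - <<'E'
from h import *
go([.588,.1625,.031],3.65)
s=state();R=s['orientation'];p=s['position'];a=np.radians(3.65);ey=np.array([-np.sin(a),np.cos(a),0])
for th in np.arange(.1,.71,.1):
    d=.25*((1-np.cos(th))*ey+np.sin(th)*np.array([0,0,1])); print(th.round(2),(R.T@d/.3).round(3))
E
```

```text
t 8.33 pos [0.5891 0.1594 0.0332] yaw 3.8 -> shift [-0.003 -0.011  0.007] spin 0.0008599431255187066 w 0.0111 F [  3.2 -13.5   0.7]
0.1 [ 0.    -0.004 -0.083]
0.2 [ 0.    -0.016 -0.166]
0.3 [ 0.    -0.036 -0.246]
0.4 [ 0.    -0.064 -0.325]
0.5 [ 0.  -0.1 -0.4]
0.6 [ 0.    -0.143 -0.471]
0.7 [ 0.001 -0.193 -0.538]
```

The bar is gripped (11 mm opening, 30 N). The side force says I stand about 3 mm too far toward the hinge, so I add a 0.01 offset and lift along the arc to about 0.6 rad.

play_rows --targets '[[1,[0,0.01,0],0],[1,[0,0.009,-0.04],0],[1,[0,0.006,-0.083],0],[1,[0,0.0,-0.125],0],[1,[0,-0.006,-0.166],0],[1,[0,-0.015,-0.206],0],[1,[0,-0.026,-0.246],0],[1,[0,-0.039,-0.286],0],[1,[0,-0.054,-0.325],0],[1,[0,-0.071,-0.363],0],[1,[0,-0.09,-0.4],0],[1,[0,-0.111,-0.436],0],[1,[0,-0.133,-0.471],0],[1,[0,-0.133,-0.471],0],[1,[0,-0.133,-0.471],0]]'

```text
t: 9.58
position: [0.5863, 0.2015, 0.1755]
orientation: [[0.998, 0.066, 0.003], [0.066, -0.998, -0.002], [0.003, 0.002, -1.0]]
force: [2.6, -9.2, 3.8]
grip_width: 0.0107
gripper_force: 29.8
```

```bash
cat > m.py <<'E'
from h import *
import sys
c=cam('scene',sys.argv[1]+'.png');Q=cloud(c)
T=cam('top',sys.argv[1]+'t.png');np.savez(sys.argv[1],**c);np.savez(sys.argv[1]+'t',**T)
s=state();print(s['position'].round(4),s['force'].round(1),s['grip_width'],s['gripper_force'])
a=np.radians(3.65);ex=np.array([np.cos(a),np.sin(a)]);ey=np.array([-ex[1],ex[0]])
g=s['position']-[0,0,.019-0];hy=.3715
gp=s['position']+[0,0,.019];y=gp[:2]@ey;print('angle from grasp',np.arctan2(gp[2]-.05,hy-y),'r',np.hypot(gp[2]-.05,hy-y))
# board plane: points in board x-range, fit normal
for nm,c in(('scene',c),('top',T)):
    P=cloud(c);x=P[...,:2]@ex;y=P[...,:2]@ey;z=P[...,2]
    k=(x>.47)&(x<.72)&(y>.21)&(y<.36)&(z>.06)&(z<.25)&(c['image'].min(-1)>120)
    p=np.polyfit(y[k],z[k],1); r=z[k]-np.polyval(p,y[k]); kk=abs(r)<.01; p=np.polyfit(y[k][kk],z[k][kk],1)
    print(nm,'board angle',-np.arctan(p[0]),k.sum(),kk.sum(),'hinge y at z=.055',(.055-p[1])/p[0])
    X=[hy*ey+.772*ex]
E
python3 m.py l1; python3 -c "
import cv2;a=cv2.imread('pics/l1.png')[170:350,400:600];cv2.imwrite('pics/l1z.png',cv2.resize(a,(660,594),interpolation=cv2.INTER_CUBIC))"
```

```text
[0.5864 0.2011 0.1749] [ 2.7 -8.3  2.8] 0.0105479003935926 29.788564145565033
angle from grasp 0.604790202410681 r 0.25305836902407325
scene board angle 0.5835050951211865 1837 1837 hinge y at z=.055 0.37925830651988485
top board angle 0.5812164274093983 2296 2296 hinge y at z=.055 0.3770329495042232
```

View pics/l1z.png

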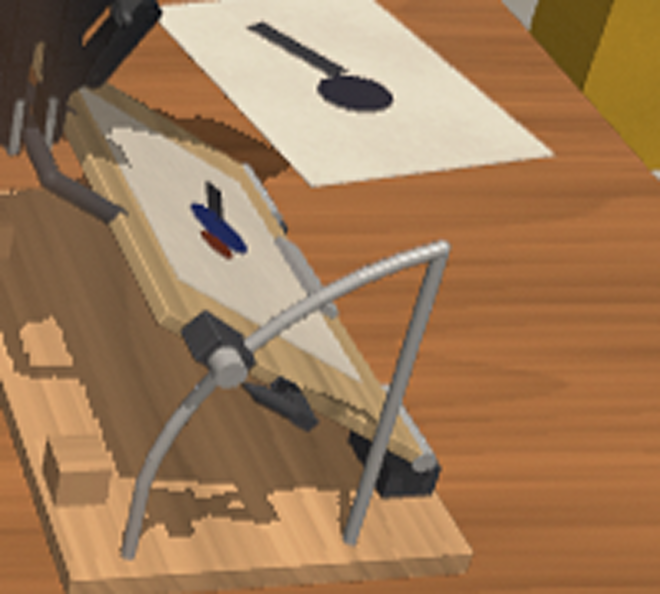

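```bash
python3 - <<'E'
from h import *
from scipy.optimize import least_squares
a=np.radians(3.65);ex=np.array([np.cos(a),np.sin(a),0]);ey=np.array([-ex[1],ex[0],0]);ez=np.array([0,0,1.])
obs=[]
for f,(u0,u1,v0,v1) in(('top',(178,202,96,126)),('scene',(452,482,255,292))):
    c=dict(np.load(f+'.npz'));P=cloud(c);k=np.zeros((480,640),np.uint8);im=c['image'].astype(int)
    z=P[...,2]; k[v0:v1,u0:u1]=((im.max(-1)<75)&(im.max(-1)-im.min(-1)<20)&(z>.14)&(z<.24))[v0:v1,u0:u1]
    n,l,st,ce=cv2.connectedComponentsWithStats(k);i=1+st[1:,4].argmax();print(f,st[i],ce[i]);obs.append((c,ce[i]))
def box(th,r,dims):
    rad=-np.cos(th)*ey+np.sin(th)*ez;tan=np.sin(th)*ey+np.cos(th)*ez
    C=.772*ex+HY*ey+.05*ez+r*rad
    return np.array([C+i*ex*dims[0]/2+j*rad*dims[1]/2+k*tan*dims[2]/2 for i in(-1,1) for j in(-1,1) for k in(-1,1)])
def res(p,dims,prt=0):
    o=[]
    for c,ce in obs:
        h=cv2.convexHull(proj(c,box(*p,dims)).astype(np.float32));m=cv2.moments(h)
        o+=[m['m10']/m['m00']-ce[0],m['m01']/m['m00']-ce[1]]
        if prt: print('  area',m['m00'],cv2.boundingRect(h))
    return np.array(o)
for HY in(.3725,.3755,.378):
  for d in((.024,.030,.018),(.018,.030,.024),(.024,.018,.030),(.018,.024,.030)):
    s=least_squares(res,[.67,.18],args=(d,),diff_step=1e-3);print(HY,d,s.x.round(4),s.fun.round(2)); 
    if HY==.3755: res(s.x,d,1)
E
```

```text
top [182 105  17  17 218] [190.50917431 113.37155963]
scene [455 264  22  18 177] [464.3220339  272.28813559]
0.3725 (0.024, 0.03, 0.018) [0.6672 0.192 ] [-0.48 -0.64 -0.4   0.33]
0.3725 (0.018, 0.03, 0.024) [0.6667 0.1919] [-0.5  -0.63 -0.42  0.33]
0.3725 (0.024, 0.018, 0.03) [0.6665 0.1921] [-0.53 -0.65 -0.44  0.34]
0.3725 (0.018, 0.024, 0.03) [0.6664 0.192 ] [-0.53 -0.63 -0.44  0.33]
0.3755 (0.024, 0.03, 0.018) [0.6576 0.1944] [-0.48 -0.64 -0.4   0.33]
  area 294.0978893150459 (180, 102, 20, 21)
  area 325.5811776998453 (451, 260, 26, 25)
0.3755 (0.018, 0.03, 0.024) [0.6572 0.1943] [-0.5  -0.63 -0.42  0.33]
  area 281.40589833445847 (179, 104, 22, 18)
  area 357.215446958784 (450, 260, 28, 25)
0.3755 (0.024, 0.018, 0.03) [0.657  0.1945] [-0.53 -0.65 -0.44  0.34]
  area 308.27584564266726 (179, 102, 22, 21)
  area 368.0046182652004 (451, 259, 26, 27)
0.3755 (0.018, 0.024, 0.03) [0.6568 0.1944] [-0.53 -0.63 -0.44  0.33]
  area 286.71337799559115 (178, 104, 24, 18)
  area 373.1153036742471 (450, 260, 28, 26)
0.378 (0.024, 0.03, 0.018) [0.6498 0.1963] [-0.48 -0.64 -0.4   0.33]
0.378 (0.018, 0.03, 0.024) [0.6494 0.1963] [-0.5  -0.63 -0.42  0.33]
0.378 (0.024, 0.018, 0.03) [0.6492 0.1965] [-0.53 -0.65 -0.44  0.34]
0.378 (0.018, 0.024, 0.03) [0.649  0.1964] [-0.53 -0.63 -0.44  0.33]
```

play_rows --targets '[[1,[0,-0.007,-0.016],0],[1,[0,-0.016,-0.032],0],[1,[0,-0.026,-0.047],0],[1,[0,-0.026,-0.047],0],[1,[0,-0.026,-0.047],0],[1,[0,-0.026,-0.047],0],[1,[0,-0.026,-0.047],0],[1,[0,-0.026,-0.047],0]]'

```text
t: 10.35
position: [0.5857, 0.2099, 0.1877]
orientation: [[0.998, 0.066, 0.002], [0.066, -0.998, -0.001], [0.002, 0.001, -1.0]]
force: [4.9, -5.4, 0.2]
grip_width: 0.0106
gripper_force: 29.5
```

```bash
python3 m.py l2; python3 -c "
import cv2;a=cv2.imread('pics/l2.png')[250:310,440:520];b=cv2.imread('pics/l2t.png')[85:145,160:240]
cv2.imwrite('pics/l2z.png',cv2.resize(cv2.hconcat([a,b]),(800,300),interpolation=cv2.INTER_CUBIC))"
```

```text
[0.5857 0.2099 0.1877] [ 3.8 -4.8  1.1] 0.010755025017602681 29.508977830410004
angle from grasp 0.6664215560747195 r 0.2535561837252071
scene board angle 0.6415525590988793 1550 1550 hinge y at z=.055 0.3792988587140776
top board angle 0.6396449522228563 2220 2220 hinge y at z=.055 0.37736782459115353
```

View pics/l2z.png

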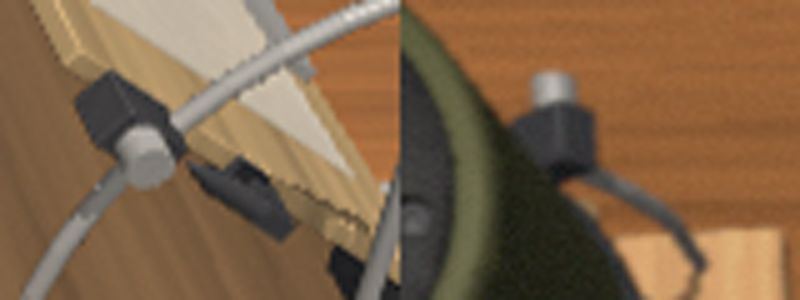

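```bash
python3 - <<'E'
from h import *
c=dict(np.load('l2.npz'))
a=np.radians(3.65);ex=np.array([np.cos(a),np.sin(a),0]);ey=np.array([-ex[1],ex[0],0]);ez=np.array([0,0,1.])
f=lambda th,r,x=.772:proj(c,x*ex+.3755*ey+.05*ez+r*(-np.cos(th)*ey+np.sin(th)*ez)).round(1)
for th in(.58,.62,.66,.70,.74): print(th,'tip158',f(th,.158),'r100',f(th,.10),'r175',f(th,.175),'r190',f(th,.19),'knob190',f(th,.19,.80))
im=c['image'].astype(int);k=np.zeros((480,640),np.uint8)
k[278:302,474:502]=((im.max(-1)<75)&(im.max(-1)-im.min(-1)<20))[278:302,474:502]
n,l,st,ce=cv2.connectedComponentsWithStats(k);i=1+st[1:,4].argmax();print(st[i],ce[i]);v,u=np.where(l==i);j=u.argsort()[:6];print(u[j],v[j])
E
```

```text
0.58 tip158 [472.9 286.8] r100 [496.5 299.3] r175 [465.8 283. ] r190 [459.4 279.6] knob190 [464.9 290.6]
0.62 tip158 [475.6 284.3] r100 [498.2 297.8] r175 [468.7 280.2] r190 [462.6 276.5] knob190 [468.2 287.5]
0.66 tip158 [478.3 281.9] r100 [499.9 296.3] r175 [471.8 277.5] r190 [465.9 273.5] knob190 [471.6 284.4]
0.7 tip158 [481.2 279.5] r100 [501.7 294.9] r175 [474.9 274.8] r190 [469.3 270.6] knob190 [475.2 281.4]
0.74 tip158 [484.2 277.2] r100 [503.6 293.5] r175 [478.2 272.2] r190 [472.9 267.7] knob190 [478.9 278.5]
[478 282  21  16 156] [488.87179487 288.59615385]
[478 478 479 479 480 480] [283 284 284 285 285 284]
```

The pointer tip sits at 0.645 rad and the clamp at about 0.66 rad. That is well inside the 0.07 tolerance, and the hold is steady at 30 N.

```bash
python3 -c "
from h import *
print(state()['dq'].round(4)); print(job.hand_in())"
```

```text
[-0.0006  0.0006  0.0006 -0.0009 -0.0015  0.0024]
the job is handed in; nothing more can be done
None
```

The job is handed in: the broken peg lies released in the tray, and the arm is holding the board steady by its handle at about 0.645 rad against my estimate of 0.66 rad for the clamp; the hand-in gave no verdict.

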